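# Ring for the pastry cook and point out the upside-down mould

### The job

Ring the counter bell by pressing its plunger all the way down with the fingertips and letting it go, not hard. Then point out to the cook the one mould on the baking sheet that stands upside down: bring the fingertips from above to two or three centimetres over the middle of it without touching it, and keep still there, for two seconds or more and to the end, so that you finish still pointing. Do not touch, shift or pick up any mould, do not bring the fingertips low over any of the other moulds, and leave the jar, bowl and spatula where they are.

Things in the scene. Friction and masses are not known exactly. Their poses are not given: they have to be found in the camera images.
- bell: Counter call bell fixed to the bench: black foot 84 mm across and 10 mm high, steel dome 74 mm across up to 42 mm, a steel plunger standing out of its top. Origin on the bench at the centre of its foot, z up. It stands to the left or the right of the baking sheet; the jar stands on the other side.
- bell_top (a point): Centre of the upper face of the bell's plunger, a round steel cap 20 mm across and 6 mm thick, 55 mm above the bench when up; under the cap is a 7 mm gap to the dome. Press it straight down.
- bell_plunger (a joint): Travel of the bell's plunger in m: 0 up, 0.005 fully down (the bell has rung from 0.0035). A spring returns it: 1.5 N at the start of the travel, 4 N at the bottom, then a hard stop.
- tray: Dark steel baking sheet fixed on the bench, 225 x 315 mm, floor 4 mm thick, rim 14 mm high. Origin at the centre of its underside, x across its short side, z up. Six moulds stand on it loosely in two rows of three, about 100 mm apart.
- mould_inverted: The upside-down mould: a round aluminium mould with its mouth down and its closed, flat 58 mm foot up, 72 mm across at the bottom, 36 mm high. Origin at the centre of its underside (on the sheet's floor, 4 mm above the bench), z up, so the middle of the foot lies 36 mm above the origin. It can be in any of the six places.
- mould_1: One of five equal moulds the right way up: round, aluminium, empty, 72 mm across at the open top, 58 mm at the foot, 36 mm high. Origin at the centre of its underside (4 mm above the bench), z up.
- mould_2: One of five equal moulds the right way up: round, aluminium, empty, 72 mm across at the open top, 58 mm at the foot, 36 mm high. Origin at the centre of its underside (4 mm above the bench), z up.
- mould_3: One of five equal moulds the right way up: round, aluminium, empty, 72 mm across at the open top, 58 mm at the foot, 36 mm high. Origin at the centre of its underside (4 mm above the bench), z up.
- mould_4: One of five equal moulds the right way up: round, aluminium, empty, 72 mm across at the open top, 58 mm at the foot, 36 mm high. Origin at the centre of its underside (4 mm above the bench), z up.
- mould_5: One of five equal moulds the right way up: round, aluminium, empty, 72 mm across at the open top, 58 mm at the foot, 36 mm high. Origin at the centre of its underside (4 mm above the bench), z up.
- jar: Bystander: closed glass jar with a steel lid, 62 mm across, 95 mm high, upright. Origin at the centre of its underside.
- bowl: Bystander: small white bowl, 90 mm across, 40 mm high. Origin at the centre of its underside.
- spatula: Bystander: spatula 250 mm long, lying on the bench beyond the baking sheet. Origin near its middle, on the bench.
There are look-alikes about, which are no part of the job. What is shaped like the mould_inverted but yellow is not meant.

How it is judged (in metres and radians):
On the way, in this order (a step that is already met when the one before it is completed fails the run):
1. the bell's plunger is pressed down by the fingers (value of joint bell_plunger above 0.0035 m and contact force between the fingers and bell above 0.5 N), for 0.04 s.
2. the plunger has been let go, and the fingertips point at the upside-down mould from just above for 1.5 s (horizontal distance between the grasp point and mould_inverted below 0.025 m and z of the grasp point in the frame of mould_inverted between 0.046 and 0.121 m and value of joint bell_plunger below 0.001 m), for 1.5 s.
At the end, for the whole second after the job is handed in: Still pointing, no contact: grasp point (19 mm behind the fingertips) within 25 mm of the upside-down mould's axis, 10 to 85 mm above its foot; bell plunger up; moulds level and within 10 mm, jar, bowl and spatula within 20 mm of their starts (all of step 2 and distance of each of mould_inverted, mould_1, mould_2, mould_3, mould_4, mould_5 from where it was at the start of the episode below 0.01 m and angle between each of mould_inverted, mould_1, mould_2, mould_3, mould_4, mould_5's own z axis and vertical below 0.1 rad and distance of each of jar, bowl, spatula from where it was at the start of the episode below 0.02 m); the robot touches nothing.
It fails at once if the robot touches a mould (contact force between any of the fingers, the arm and mould_inverted above 0.3 N or contact force between any of the fingers, the arm and mould_1 above 0.3 N or contact force between any of the fingers, the arm and mould_2 above 0.3 N or contact force between any of the fingers, the arm and mould_3 above 0.3 N or contact force between any of the fingers, the arm and mould_4 above 0.3 N or contact force between any of the fingers, the arm and mould_5 above 0.3 N).
It fails at once if a mould is shifted by more than 10 mm or lifted (distance of any of mould_inverted, mould_1, mould_2, mould_3, mould_4, mould_5 from where it was at the start of the episode above 0.01 m).
It fails at once if the robot points at a wrong mould (grasp point within 15 mm of its axis and less than 55 mm above its rim) ((horizontal distance between the grasp point and mould_1 below 0.015 m and z of the grasp point in the frame of mould_1 below 0.091 m) or (horizontal distance between the grasp point and mould_2 below 0.015 m and z of the grasp point in the frame of mould_2 below 0.091 m) or (horizontal distance between the grasp point and mould_3 below 0.015 m and z of the grasp point in the frame of mould_3 below 0.091 m) or (horizontal distance between the grasp point and mould_4 below 0.015 m and z of the grasp point in the frame of mould_4 below 0.091 m) or (horizontal distance between the grasp point and mould_5 below 0.015 m and z of the grasp point in the frame of mould_5 below 0.091 m)).
It fails at once if the bell is struck with more than 40 N (contact force between any of the fingers, the arm and bell above 40 N).
It fails at once if the jar, bowl or spatula is moved by more than 20 mm (distance of any of jar, bowl, spatula from where it was at the start of the episode above 0.02 m).
It also fails if it takes over 42 s, if anything falls off the work surface, if the arm or the gripper's body presses on something with over 40 N, if the wrist force passes 120 N, or if a joint passes its speed limit or range.

### The arm

A 6-joint arm with a two-finger parallel gripper is mounted at the origin on the work surface. World frame = base frame: x ahead of the robot, y to its left, z up, the work surface at z = 0. Lengths are in m, angles in degrees, forces in N, time in s.
With the tool pointing down it reaches from about 0.4 to 0.825 m from the base axis. Payload 7 kg.
Tool frame: the origin (TCP) lies midway between the tips of the shut fingers; the grasp point (between the pads) lies 19 mm behind it; z points along the fingers, y is the line along which they close (so a half turn about z gives the same grasp; the last joint's range is limited). The gripper opens to 88 mm and grips with 3 to 60 N. Pads are 19 mm wide; open, the fingers measure 130 mm over their backs; the gripper's body (78 mm by 193 mm) begins 47 mm behind the grasp point.
Start: joints at [81.767, 20.546, 0.682, 0, -70.136, -16.507], TCP at [0.282, 0.613, 0.227] pointing down, gripper open.
Joint ranges: [-176.03, 176.03], [-82.01, 121.73], [-58.28, 71.71], [-173.87, 95.51], [-174.79, -0.11], [-173.66, 173.66]. Speed limits (degrees/s): [136.94, 136.94, 172.46, 180, 180, 180].

### API

Orientations are given as [roll, pitch, yaw] about the fixed x, y, z axes, in that order (R = Rz(yaw) Ry(pitch) Rx(roll)).
In Python, from plant import r, eyes, workorder gives the robot as it stands.
- The arm moves only by the tool step_arm, never from a script. Its argument "plan" is a list of rows, each a list of 5 numbers: the shift along the tool's x, y, z each as a share of 25 cm, from -1 to 1, then the turn about the tool's z as a share of 60 degrees, from -1 to 1, then the finger opening in mm, from 0 to 87.6. In form: [[x, y, z, turn, jaw], ...]. A call has 1 to 12 rows; each row is the pose to reach, as a shift and turn from the pose commanded when the call began, along the tool's axes at that moment; what a row does not reach only later rows make up. A row lasts 1/12 s, in which the tool goes at most 41.7 mm and 7.16 degrees, less where a joint would pass 70% of its speed; a pose out of reach is approached as far as the arm can. A call with a number of a shift or a turn outside -1 to 1 is refused whole. A call with a gripper value outside its range is refused whole. The fingers move at their own pace and stop on an object; "newtons" is the grip in N (left out, the last holds). Time passes only in rows, so rows that repeat a pose let the fingers close. It gives the time, the measured TCP pose, the force, the opening and the grip force at its end, in the units of the state.
- r.get_state(): the state, without advancing time (a new reading comes with each control period).
- eyes.capture(name): name is "scene" or "top" or "wrist"; returns the picture (480x640x3 uint8, red, green, blue); there is no depth.
- eyes.camera_model(name): a dict with "fov_y" (degrees; the focal length in pixels is half the picture's height over the tangent of half this angle, whatever the lens; pixels are square), "cx", "cy" (the principal point, pixels), "world_to_cam" (4x4, takes a point from world to camera coordinates); the wrist camera has in their place "hand_eye" (4x4, takes a point from camera to tool coordinates, whose origin is the TCP and whose axes are the flange's). Camera axes: x right, y up, looking along -z (the intrinsics and any distortion apply to the point x, -y, -z); pixel columns grow to the right and rows downward; lengths in m; the calibration is good to about 2 mm. A picture is of the moment at which its call begins: read the wrist's pose just before it. camera_model takes no time and is no camera call.
- workorder.close_job(): hands the job in; it is judged then, once.
The state is a dict: "time_s": time; "joints": joint angles; "qd": joint speeds; "joint_torque": joint torques, N m; "tcp_pos": TCP position; "eef_rot": TCP orientation; "contact_force": force on the tool from outside, world axes, zero at the start; "moment": the same for the moment, N m; "gripper_width": finger opening in m; "gripper_force": force on a finger pad.
Only numpy, scipy, OpenCV 4.12 (cv2) and the standard library are available. Lean on these libraries where they do the work, as an engineer would, in place of code of your own. Each camera call takes 0.05 s, during which the arm holds its last target. There are 200 camera calls.

## Working session

There is one attempt and no reset: what is moved stays moved. The work goes in short steps, Python scripts to look and compute and a tool call to move; the robot and the scene stay as the last step left them, time stands still between calls to the robot, and variables do not carry over. Pictures are saved under pics/ and viewed, at most 10 in all, crops included, and the job is handed in when it is done.

Besides the shell and the picture viewer there is one more tool, called after "Emit:" as name([rows], argument=value, ...), one row to a line, values as JSON. step_arm: Moves the arm, as the interface text tells. Its arguments: {"type":"object","properties":{"plan":{"type":"array"},"newtons":{"type":"number"}},"required":["plan"]}

```bash
mkdir -p pics; python3 - <<'E'
from plant import r,eyes,workorder
import cv2,json
for n in ("top","scene"):
    im=eyes.capture(n); cv2.imwrite(f"pics/{n}1.png",im[:,:,::-1]); print(n,eyes.camera_model(n))
print(eyes.camera_model("wrist"))
s=r.get_state(); print(s['time_s'],s['tcp_pos'],s['eef_rot'],s['contact_force'])
E
```

```text
top {'fov_y': 42.12680479504266, 'cx': 318.935246758506, 'cy': 238.80371384236508, 'world_to_cam': array([[ 0.01644491, -0.99979973,  0.01140494, -0.00497483],
       [ 0.98176015,  0.01830689,  0.18924024, -0.57457078],
       [-0.18941113,  0.00808488,  0.98186458, -1.16608996],
       [ 0.        ,  0.        ,  0.        ,  1.        ]])}
scene {'fov_y': 53.76043440855129, 'cx': 315.3038474267092, 'cy': 236.2987406504254, 'world_to_cam': array([[-0.58502355,  0.8108544 , -0.0162047 ,  0.34022363],
       [-0.62495229, -0.43798237,  0.64622449,  0.32694364],
       [ 0.51689659,  0.38818371,  0.76297531, -1.258959  ],
       [ 0.        ,  0.        ,  0.        ,  1.        ]])}
{'fov_y': 58.472258782887366, 'cx': 321.06281525929586, 'cy': 231.47041587879733, 'hand_eye': array([[ 6.44118053e-04,  9.55989415e-01,  2.93400450e-01,
         7.94085141e-02],
       [ 9.99999719e-01, -5.03048133e-04, -5.56267661e-04,
        -1.29871191e-03],
       [-3.84191447e-04,  2.93400726e-01, -9.55989470e-01,
        -1.57975942e-01],
       [ 0.00000000e+00,  0.00000000e+00,  0.00000000e+00,
         1.00000000e+00]])}
0.1 [0.28233457 0.61264287 0.22574397] [ 1.79916664e+02 -7.21583234e-03 -2.47439479e+01] [-0.50089832 -0.28626483  0.06729556]
```

View pics/top1.png

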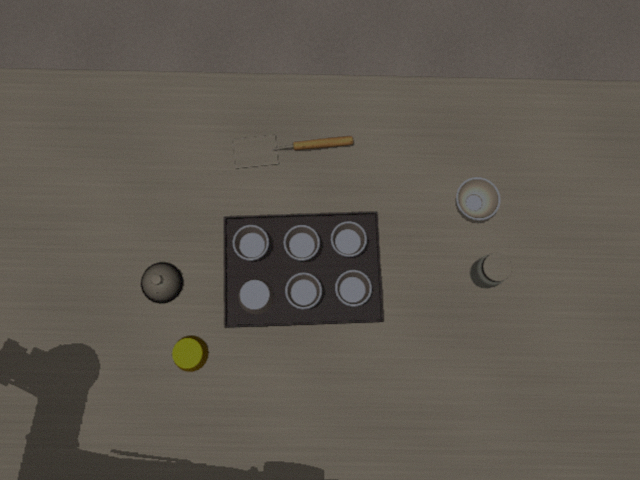

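View pics/scene1.png

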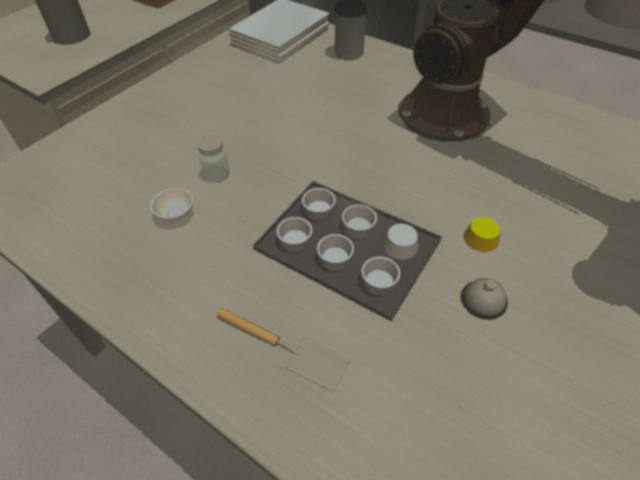

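The top view shows the upside-down mould's foot at about (254,295) and the bell's plunger at about (158,280). The yellow look-alike is at (188,353). The scene view agrees: the mould is at (402,236) and the plunger cap at (489,285).

```bash
cat > h.py <<'E'
import numpy as np,cv2
from plant import r,eyes,workorder
from scipy.spatial.transform import Rotation as R
def ray(m,uv,T=None):
    f=240/np.tan(np.radians(m['fov_y']/2))
    d=np.array([(uv[0]-m['cx'])/f,-(uv[1]-m['cy'])/f,-1])
    C=np.linalg.inv(m['world_to_cam']) if T is None else T
    return C[:3,3],C[:3,:3]@d
def plane(o,d,z): return o+d*(z-o[2])/d[2]
def tri(a,b):
    A=np.stack([a[1],-b[1]],1); s=np.linalg.lstsq(A,b[0]-a[0],rcond=None)[0]
    p,q=a[0]+s[0]*a[1],b[0]+s[1]*b[1]; return (p+q)/2,np.linalg.norm(p-q)
def wristT(s):
    T=np.eye(4);T[:3,:3]=R.from_euler('xyz',s['eef_rot'],degrees=True).as_matrix();T[:3,3]=s['tcp_pos']
    return T@eyes.camera_model('wrist')['hand_eye']
E
python3 - <<'E'
from h import *
t,s=eyes.camera_model('top'),eyes.camera_model('scene')
im=cv2.imread('pics/top1.png'); g=cv2.cvtColor(im,cv2.COLOR_BGR2GRAY)
roi=g[275:318,232:278]; m=(roi>120).astype('uint8')
n,l,st,c=cv2.connectedComponentsWithStats(m); k=1+st[1:,4].argmax(); uv=c[k]+[232,275]; print('foot',uv,st[k])
print('mould plane',plane(*ray(t,uv),.040),'tri',tri(ray(t,uv),ray(s,(402.5,234))))
print('bell plane',plane(*ray(t,(158.5,280)),.055),'tri',tri(ray(t,(158.5,280)),ray(s,(489,283.5))))
for p in [(251,243),(302,244),(349,240),(304,291),(353,288)]: print(plane(*ray(t,p),.040))
a=cv2.resize(im[255:310,130:190],None,fx=6,fy=6,interpolation=2)
b=cv2.resize(cv2.imread('pics/scene1.png')[265:325,455:520],None,fx=6,fy=6,interpolation=2)
h=max(a.shape[0],b.shape[0]); pad=lambda x:cv2.copyMakeBorder(x,0,h-x.shape[0],0,0,0)
cv2.imwrite('pics/bell.png',cv2.convertScaleAbs(np.hstack([pad(a),pad(b)]),alpha=1.6))
st=r.get_state(); print(R.from_euler('xyz',st['eef_rot'],degrees=True).as_matrix().round(3))
E
```

```text
foot [255. 284.] [23  9  1  1  1]
mould plane [0.48518472 0.12841774 0.04      ] tri (array([0.48143353, 0.13117738, 0.05635396]), np.float64(0.009324931124812969))
bell plane [0.48786742 0.31318895 0.055     ] tri (array([0.4882604 , 0.315396  , 0.04963954]), np.float64(0.0017830917571035674))
[0.56648182 0.13924215 0.04      ]
[0.56634142 0.03833212 0.04      ]
[ 0.57613782 -0.05470528  0.04      ]
[0.47317039 0.03241719 0.04      ]
[ 0.48074008 -0.06322804  0.04      ]
[[ 0.908 -0.419 -0.   ]
 [-0.419 -0.908 -0.001]
 [ 0.     0.001 -1.   ]]
```

View pics/bell.png

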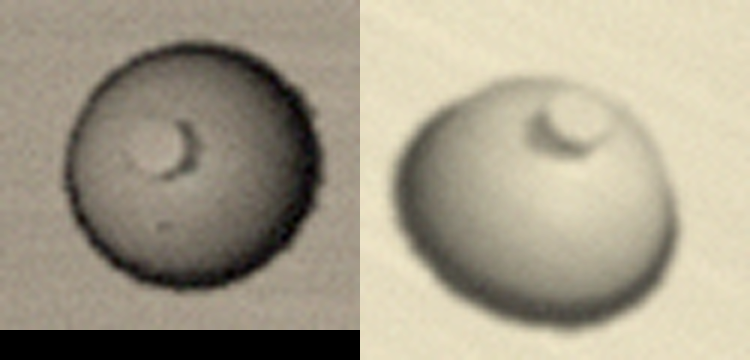

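The crop puts the plunger cap at (156.3,279.7) in the top view and (490.8,285.3) in the scene view. That places the bell at about (0.488, 0.318). I'll move towards it with the fingers shut.

Emit:
step_arm([
  [1, 0.6, 0, 0, 0],
  [1, 0.6, 0, 0, 0],
  [1, 0.6, 0, 0, 0],
  [1, 0.6, 0, 0, 0],
  [1, 0.6, 0, 0, 0],
  [1, 0.6, 0, 0, 0],
  [1, 0.6, 0, 0, 0],
  [1, 0.6, 0, 0, 0],
  [1, 0.6, 0, 0, 0],
  [1, 0.6, 0, 0, 0],
], newtons=10)

```text
time_s: 0.93
tcp_pos: [0.4469, 0.372, 0.2264]
eef_rot: [180.0, 0.0, -24.8]
contact_force: [-0.1, 1.4, 0.0]
gripper_width: 0.0266
gripper_force: 0.0
```

```bash
python3 - <<'E'
from h import *
t,s=eyes.camera_model('top'),eyes.camera_model('scene')
print(plane(*ray(t,(156.3,279.7)),.055),tri(ray(t,(156.3,279.7)),ray(s,(490.8,285.3))))
print('mould',plane(*ray(t,(254.5,295)),.04),tri(ray(t,(254.5,295)),ray(s,(402.5,234))))
st=r.get_state(); im=eyes.capture('wrist'); cv2.imwrite('pics/w1.png',im[:,:,::-1])
T=wristT(st); np.save('w1.npy',T); print(st['time_s'],st['tcp_pos'],st['eef_rot'],st['gripper_width'],st['contact_force'])
E
```

```text
[0.48837313 0.31745752 0.055     ] (array([0.48899568, 0.3197165 , 0.04842821]), np.float64(0.0012244553994428388))
mould [0.46366183 0.12861916 0.04      ] (array([0.46382733, 0.12911962, 0.03725688]), np.float64(0.0005312229369724137))
0.9333 [0.44689797 0.37198186 0.22643791] [ 1.79998188e+02  9.72847355e-03 -2.48031059e+01] 0.026595607058785428 [-0.14508454  1.37640061  0.03729125]
```

View pics/w1.png

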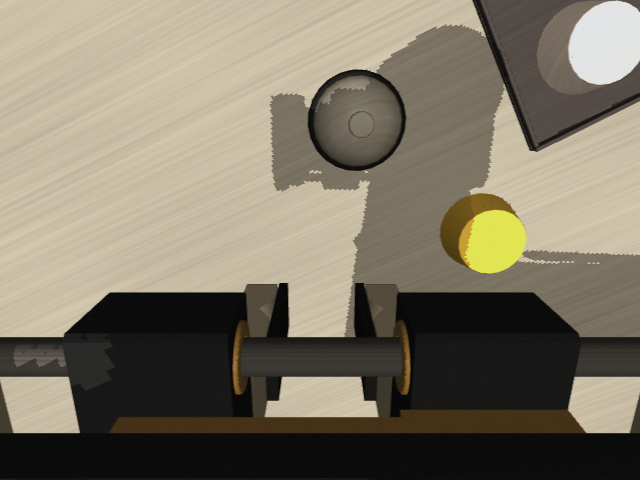

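The wrist view shows the cap at (361.5,124.5), the inverted foot at about (607,42), and the yellow decoy at (492,241).

```bash
python3 - <<'E'
from h import *
m=eyes.camera_model('wrist');T=np.load('w1.npy');st=r.get_state()
b=plane(*ray(m,(361.5,124.5),T),.055); mo=plane(*ray(m,(607,42),T),.04); print(b,mo)
Q=R.from_euler('xyz',st['eef_rot'],degrees=True).as_matrix()
print((Q.T@(b-st['tcp_pos']))/.25)
E
```

```text
[0.49084034 0.3196957  0.055     ] [0.4679731  0.13045444 0.04      ]
[0.2496321  0.11773163 0.68538173]
```

Emit:
step_arm([
  [0.247, 0.12, 0, 0, 0],
  [0.247, 0.12, 0, 0, 0],
  [0.247, 0.12, 0.15, 0, 0],
  [0.247, 0.12, 0.3, 0, 0],
  [0.247, 0.12, 0.42, 0, 0],
  [0.247, 0.12, 0.52, 0, 0],
  [0.247, 0.12, 0.6, 0, 0],
  [0.247, 0.12, 0.6, 0, 0],
  [0.247, 0.12, 0.6, 0, 0],
  [0.247, 0.12, 0.6, 0, 0],
])

```text
time_s: 1.82
tcp_pos: [0.4906, 0.3205, 0.0777]
eef_rot: [-179.9, -0.0, -24.6]
contact_force: [1.0, -0.7, -0.3]
gripper_width: 0.0002
gripper_force: 0.0
```

```bash
python3 - <<'E'
from h import *
st=r.get_state(); im=eyes.capture('wrist'); cv2.imwrite('pics/w2.png',im[:,:,::-1])
print(st['time_s'],st['tcp_pos'],st['gripper_width'],st['contact_force'])
E
```

```text
1.8167 [0.49059772 0.32051947 0.07767188] 0.0001719864751860943 [ 0.98796924 -0.73318686 -0.2823496 ]
```

View pics/w2.png

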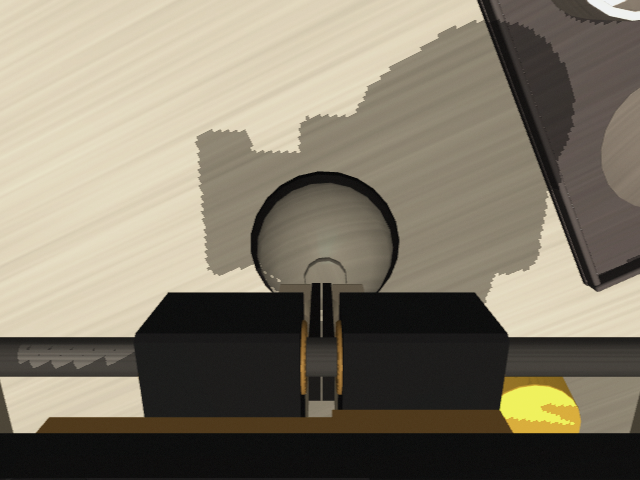

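The cap's centre at (325.5,279) works out to about 1 mm from the TCP, so I'm centred over the plunger. I'll press slowly.

Emit:
step_arm([
  [0, 0, 0.04, 0, 0],
  [0, 0, 0.07, 0, 0],
  [0, 0, 0.084, 0, 0],
  [0, 0, 0.09, 0, 0],
  [0, 0, 0.094, 0, 0],
  [0, 0, 0.098, 0, 0],
  [0, 0, 0.102, 0, 0],
  [0, 0, 0.106, 0, 0],
  [0, 0, 0.106, 0, 0],
  [0, 0, 0.106, 0, 0],
])

```text
time_s: 2.7
tcp_pos: [0.4902, 0.3189, 0.0503]
eef_rot: [180.0, 0.0, -24.7]
contact_force: [-3.0, -0.8, 4.7]
gripper_width: 0.0006
gripper_force: 2.5
```

Emit:
step_arm([
  [0, 0, 0.002, 0, 0],
  [0, 0, 0.004, 0, 0],
  [0, 0, 0.004, 0, 0],
  [0, 0, 0.004, 0, 0],
])

```text
time_s: 3.03
tcp_pos: [0.4902, 0.3189, 0.0501]
eef_rot: [-180.0, -0.0, -24.7]
contact_force: [-7.0, -1.9, 13.3]
gripper_width: 0.0005
gripper_force: 6.2
```

The plunger is on its hard stop: the force rose to 13 N with no further travel. I'll release it, rise, and move high over the mould.

Emit:
step_arm([
  [0, 0, -0.02, 0, 0],
  [0, 0, -0.06, 0, 0],
  [0, 0, -0.18, 0, 0],
  [0, 0, -0.32, 0, 0],
  [0, 0, -0.45, 0, 0],
  [0, 0, -0.45, 0, 0],
  [0.23, 0.73, -0.45, 0, 0],
  [0.23, 0.73, -0.45, 0, 0],
  [0.23, 0.73, -0.45, 0, 0],
  [0.23, 0.73, -0.45, 0, 0],
  [0.23, 0.73, -0.45, 0, 0],
  [0.23, 0.73, -0.45, 0, 0],
])

```text
time_s: 4.03
tcp_pos: [0.4649, 0.1254, 0.1621]
eef_rot: [-180.0, 0.0, -24.9]
contact_force: [0.3, 0.1, -0.2]
gripper_width: 0.0009
gripper_force: 0.0
```

Emit:
step_arm([
  [0, 0, 0, 0, 0],
  [0, 0, 0, 0, 0],
  [0, 0, 0, 0, 0],
])

```text
time_s: 4.28
tcp_pos: [0.4666, 0.13, 0.1618]
eef_rot: [-180.0, -0.0, -24.7]
contact_force: [0.4, 0.1, 1.1]
gripper_width: 0.0005
gripper_force: 0.0
```

```bash
python3 - <<'E'
from h import *
st=r.get_state(); im=eyes.capture('wrist'); cv2.imwrite('pics/w3.png',im[:,:,::-1])
np.save('w3.npy',wristT(st)); print(st['time_s'],st['tcp_pos'],st['eef_rot'],st['contact_force'])
E
```

```text
4.2833 [0.46662744 0.13002074 0.1617887 ] [-1.79965550e+02 -2.40777900e-02 -2.47115236e+01] [0.42475609 0.10283215 1.10342561]
```

View pics/w3.png

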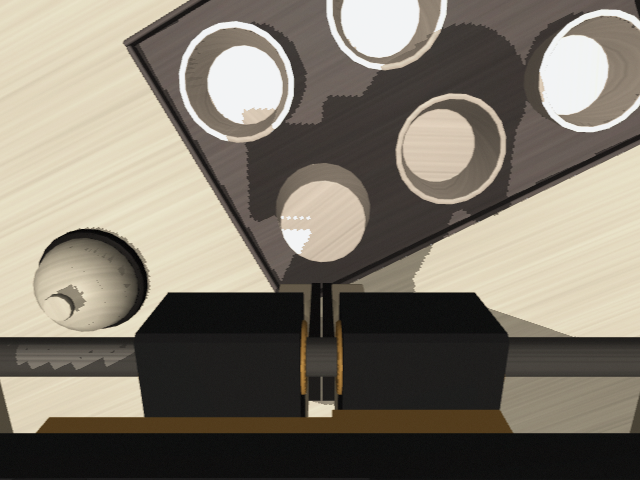

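The foot's centre at (323,220) works out to 2 mm from the TCP axis, and its 58 mm width checks. I'll descend to 25 mm above it.

Emit:
step_arm([
  [0.006, 0, 0.06, 0, 0],
  [0.006, 0, 0.14, 0, 0],
  [0.006, 0, 0.22, 0, 0],
  [0.006, 0, 0.29, 0, 0],
  [0.006, 0, 0.34, 0, 0],
  [0.006, 0, 0.37, 0, 0],
  [0.006, 0, 0.384, 0, 0],
  [0.006, 0, 0.384, 0, 0],
  [0.006, 0, 0.384, 0, 0],
  [0.006, 0, 0.384, 0, 0],
  [0.006, 0, 0.384, 0, 0],
  [0.006, 0, 0.384, 0, 0],
])

```text
time_s: 5.33
tcp_pos: [0.4679, 0.1289, 0.0662]
eef_rot: [-179.9, -0.0, -24.7]
contact_force: [0.8, -0.0, -0.7]
gripper_width: 0.0003
gripper_force: 0.0
```

Emit:
step_arm([
  [0, 0, 0, 0, 0],
  [0, 0, 0, 0, 0],
  [0, 0, 0, 0, 0],
  [0, 0, 0, 0, 0],
  [0, 0, 0, 0, 0],
  [0, 0, 0, 0, 0],
  [0, 0, 0, 0, 0],
  [0, 0, 0, 0, 0],
  [0, 0, 0, 0, 0],
  [0, 0, 0, 0, 0],
  [0, 0, 0, 0, 0],
  [0, 0, 0, 0, 0],
])

```text
time_s: 6.33
tcp_pos: [0.4675, 0.1286, 0.0656]
eef_rot: [180.0, 0.0, -24.7]
contact_force: [0.1, -0.2, -0.9]
gripper_width: 0.0003
gripper_force: 0.0
```

Emit:
step_arm([
  [0, 0, 0, 0, 0],
  [0, 0, 0, 0, 0],
  [0, 0, 0, 0, 0],
  [0, 0, 0, 0, 0],
  [0, 0, 0, 0, 0],
  [0, 0, 0, 0, 0],
  [0, 0, 0, 0, 0],
  [0, 0, 0, 0, 0],
  [0, 0, 0, 0, 0],
  [0, 0, 0, 0, 0],
  [0, 0, 0, 0, 0],
  [0, 0, 0, 0, 0],
])

```text
time_s: 7.33
tcp_pos: [0.4675, 0.1286, 0.0656]
eef_rot: [-180.0, -0.0, -24.7]
contact_force: [0.4, -0.2, -0.9]
gripper_width: 0.0007
gripper_force: 0.0
```

Emit:
step_arm([
  [0, 0, 0, 0, 0],
  [0, 0, 0, 0, 0],
  [0, 0, 0, 0, 0],
  [0, 0, 0, 0, 0],
  [0, 0, 0, 0, 0],
  [0, 0, 0, 0, 0],
])

```text
time_s: 7.83
tcp_pos: [0.4675, 0.1286, 0.0656]
eef_rot: [-180.0, 0.0, -24.7]
contact_force: [-0.4, 0.1, 0.6]
gripper_width: 0.0006
gripper_force: 0.0
```

```bash
python3 - <<'E'
from h import *
for n in ('wrist','scene'): cv2.imwrite(f'pics/{n}4.png',eyes.capture(n)[:,:,::-1])
cv2.imwrite('pics/end.png',np.hstack([cv2.resize(cv2.imread('pics/wrist4.png'),(400,300)),cv2.resize(cv2.imread('pics/scene4.png')[150:350,300:567],(400,300))]))
E
```

```text
(no output)
```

View pics/end.png

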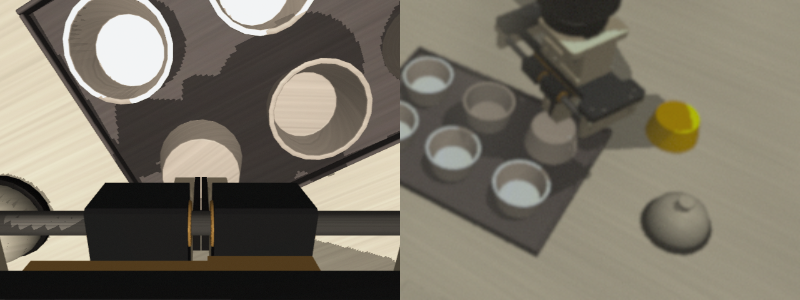

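The fingertips are over the inverted foot (left panel about (200,165), right panel about (553,130)), with nothing shifted and the plunger up. I'll hand it in.

```bash
python3 -c "
from plant import workorder
print(workorder.close_job())"
```

```text
the job is handed in; nothing more can be done
None
```

I rang the bell (plunger to its stop at about 13 N, then released) and handed the job in with the fingertips still about 25 mm over the middle of the upside-down mould, touching nothing; the hand-in gave no verdict.

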